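Tip the vegetables off the board lid and hold it open at 40 degrees

ROBOT

A 6-joint arm with a two-finger parallel gripper is mounted at the origin on a cart in front of the work surface, level with it; the furniture and walls round the work are solid. World frame = base frame: x ahead of the robot, y to its left, z up, the work surface at z = 0. Lengths are in mm, angles in degrees, forces in N, time in s.
With the tool pointing down it reaches from about 300 to 850 mm from the base axis. Payload 4.2 kg.
Tool frame: the origin (TCP) lies between the finger pads, 19 mm behind the fingertips; this is the grasp point; z points along the fingers, y is the line along which they close (so a half turn about z gives the same grasp; the last joint's range is limited). The gripper opens to 91 mm and grips with 3 to 60 N. Pads are 32 mm wide; open, the fingers measure 118 mm over their backs; the gripper's body (76 mm by 178 mm) begins 60 mm behind the grasp point.
Start: joints at [-77.98, 18.312, 89.639, -0, 72.044, -1.146], TCP at [130.977, -559.898, 232.776] pointing down, gripper open.
Joint ranges: [-177.97, 177.97], [-48.28, 115.42], [12.27, 149.76], [-77.06, 257.06], [2.81, 150.46], [-146.56, 146.56]. Speed limits (degrees/s): [147.25, 147.25, 180, 180, 180, 180].

INTERFACE

Orientations are given as [roll, pitch, yaw] about the fixed x, y, z axes, in that order (R = Rz(yaw) Ry(pitch) Rx(roll)).
In Python, from workcell import env gives the robot as it stands.
- The arm moves only by the tool arm_command, never from a script. Its argument "motion" is a list of rows, each an object with "offset": the shift along the tool's x, y, z in m, a list of three; "spin": the turn about the tool's z in rad. In form: [{"offset": [tx, ty, tz], "spin": spin}, ...]. A call has 1 to 5 rows; each row shifts and turns the commanded pose from where the row before left it, along the tool's axes as they then stand; what a row does not reach is not made up. A row lasts 1/8 s, in which the tool goes at most 62.5 mm and 10.7 degrees, less where a joint would pass 70% of its speed; a pose out of reach is approached as far as the arm can. A call with a gripper value outside its range is refused whole. "jaw" is the finger opening in m, from 0 to 0.0912, set as the call begins (left out, the last holds). The fingers move at their own pace and stop on an object; "newtons" is the grip in N (left out, the last holds). Time passes only in rows, so rows that do not move let the fingers close. It gives the time, the measured TCP pose, the force, the opening and the grip force at its end, in the units of the state.
- env.state(): the state, without advancing time (a new reading comes with each control period).
- env.grab_frame(name): name is "side" or "top" or "wrist"; returns (picture, depth): 480x640x3 uint8, blue, green, red; 480x640 float32, mm along the optical axis (not along the pixel's ray), 0 where there is no reading.
- env.camera_model(name): a dict with "fx", "fy", "cx", "cy" (pixels), "eye" and "rotation" of the camera in the world; the wrist camera has in their place "hand_eye" (4x4, takes a point from camera to tool coordinates, whose origin is the TCP and whose axes are the flange's). Camera axes: x right, y down, z forward; pixel columns grow to the right and rows downward; lengths in mm; the calibration is good to about 2 mm. The wrist camera is an equidistant fisheye: a pixel r from the principal point sees the ray r / f radians off the axis. A picture is of the moment at which its call begins: read the wrist's pose just before it. camera_model takes no time and is no camera call.
- env.job_done(): hands the job in; it is judged then, once.
Trained networks look in the newest picture that a camera, given by its name, has taken for a name from the list of things; names that differ only in an ending like _2 or _b are one class to them, and where a whole thing is asked for, a point or a joint stands for the part that bears it (a point fixed in the world has none). Each returns a list of dicts, best first, with "score" (0 to 1); they miss things now and then, are a little off and sometimes report something else, mostly with a low value. They report only what shows in the picture. A call takes as long as a camera call. They do not tell look-alikes from the thing itself.
- env.boxes_of(camera, target): "bbox" ([left, top, right, bottom] in pixels, round what is visible of it).
- env.pinpoint(camera, target): "location" ([column, row] in pixels: a listed point, or the origin of a listed thing).
The state is a dict: "time_s": time; "qpos": joint angles; "qvel": joint speeds; "effort": joint torques, N m; "ee_pos": TCP position; "ee_rot": TCP orientation; "force": force on the tool from outside, world axes, zero at the start; "torque": the same for the moment, N m; "gripper_width": finger opening in mm; "gripper_force": force on a finger pad.
Only numpy, scipy, OpenCV 4.12 (cv2) and the standard library are available. Lean on these libraries where they do the work, as an engineer would, in place of code of your own. Each camera call takes 0.05 s, during which the arm holds its last target. There are 200 camera calls.

TASK

Lift the wooden board lid of the steel prep box smoothly by its knob, so that the two tomatoes and the lemon lying on it slide into the open bay behind it; do not touch them or shift anything else. Then hold the lid by the knob, open at 40 degrees from level, so that I can reach the bowl underneath: it falls shut if let go, so finish while still holding it there and do not fling or drop it.

Things in the scene. Friction and masses are not known exactly. Their poses are not given: they have to be found in the camera images.
- prep_box: Fixed two-bay stainless box, 306 deep (its x), 280 wide (its y), walls 100 high, 6 thick. Origin on the worktop below the hinge line, mid-width; x points away from the robot (yaw within 0.6 rad), z up. The lid covers the front bay (x -172 to -6); the rear bay is open on top. High above hangs an upright hood plate (world y -62 mm, x 256 to 1220, z from 900 up): keep a high elbow out of it.
- hinge (a point): Hinge axis of the lid at mid-width, 105 above the worktop, above the box's origin; the axis runs along the box's y. The board has 14 high rails on its front and sides and none here, so the pieces leave over this edge, at some 25 to 45 degrees depending on friction.
- bay (a point): Centre of the rear bay's floor, 61 behind the hinge, 12 above the worktop. The bay is 122 (box x) by 268 (box y) inside; guards on its back and sides rise to 150 above the worktop, its front wall only to 100.
- lid (a joint): Angle of the lid in rad: 0 shut and level, growing as its front edge (nearest the robot) rises; stop at 1.3. 40 degrees = 0.698. A wooden board 176 deep, 264 wide, 10 thick (mid-thickness on the hinge axis), 0.45 to 0.75 kg with the knob. It falls shut by its weight from any angle: no spring or catch, hinge nearly frictionless.
- knob (a point): The lid's dark steel knob: a disc 32 in diameter, 40 wide, axis along the box's y, on a stem 14 x 20. The point is the disc's centre, 140 in front of the hinge axis and 50 above it with the lid shut (45 above the board). Gripped from above by its flat faces (fingers closing along the box's y) it can turn between the fingers as the lid rises, so the tool may stay vertical. It tilts with the lid.
- tomato_1: Loose red tomato, 68 x 69 x 71, about 0.15 kg; lies on the lid at first, 20 to 90 in front of the hinge; the three pieces lie side by side in any order. Origin at the centre of its underside at the start; turns with it as it rolls.
- tomato_2: The other tomato, the same.
- lemon: Loose yellow lemon, 72 x 57 x 58, about 0.11 kg, beside the tomatoes on the lid; origin at the centre of its underside at the start.
- prep_bowl: Small steel bowl with food, 113 in diameter, 46 high, standing in the front bay under the lid; origin at the centre of its underside. Leave it.
- flour_shaker: White shaker, 74 in diameter, 116 high, loose on the worktop left of the box towards the robot; origin under its centre. Leave it.
- olive_cup: Clear cup, 79 in diameter, 68 high, loose on the worktop right of the box; origin under its centre. Leave it.
Not all that is in view belongs to the job. Of the things shaped like the lemon, the yellow one is meant. What is shaped like the tomato_2 but black is not meant.

How it is judged:
By the outcome, as a careful person would: the job done as asked, in the order asked, and still so for the second after the job is handed in, while the arm keeps its last pose, push and grip.
It also fails if it takes over 35 s, if anything falls off the work surface, if the arm or the gripper's body presses on something with over 40 N, if the wrist force passes 120 N, or if a joint passes its speed limit or range.

## Working session

There is one attempt and no reset: what is moved stays moved. The work goes in short steps, Python scripts to look and compute and a tool call to move; the robot and the scene stay as the last step left them, time stands still between calls to the robot, and variables do not carry over. Pictures are saved under pics/ and viewed, at most 10 in all, crops included, and the job is handed in when it is done.

Besides the shell and the picture viewer there is one more tool, called after "Emit:" as name([rows], argument=value, ...), one row to a line, values as JSON. arm_command: Moves the arm, as the interface text tells. Its arguments: {"type":"object","properties":{"motion":{"type":"array"},"jaw":{"type":"number"},"newtons":{"type":"number"}},"required":["motion"]}

```bash
mkdir -p pics; ls
cat > h.py <<'E'
import numpy as np, cv2
from workcell import env
from scipy.spatial.transform import Rotation as R
def world(cam,D,u,v,d=None):
    m=env.camera_model(cam)
    if d is None:
        w=D[int(v)-2:int(v)+3,int(u)-2:int(u)+3]; d=np.median(w[w>0])
    p=np.array([(u-m['cx'])/m['fx']*d,(v-m['cy'])/m['fy']*d,d])
    return np.array(m['rotation'])@p+np.array(m['eye'])
E
python3 - <<'E'
from h import *
for c in ['top','side']:
    I,D=env.grab_frame(c); cv2.imwrite(f'pics/{c}.png',I); np.save(f'{c}.npy',D)
    m=env.camera_model(c); print(c,np.round(m['eye']),m['fx'],np.round(m['rotation'],2).tolist())
    for t in ['knob','hinge','prep_box','tomato_1','lemon']:
        for r in env.pinpoint(c,t)[:3]:
            u,v=r['location']
            try: print(t,np.round([u,v]),round(r['score'],2),np.round(world(c,D,u,v)))
            except Exception as e: print(t,u,v,e)
s=env.state(); print(s['time_s'],s['ee_pos'],s['ee_rot'])
E
```

```text
pics
top [ 326.   43. 1518.] 483.7849977209367 [-173.18, 0.11, -88.92]
knob [266. 266.] 0.75 [-91195. -91478. -90003.]
hinge [264. 221.] 0.88 [-95783. -96066. -94590.]
prep_box [269. 226.] 0.58 [-94656. -94939. -93463.]
tomato_1 [164. 258.] 0.81 [-45476. -45759. -44284.]
tomato_1 [240. 244.] 0.68 [-79186. -79469. -77994.]
lemon [292. 236.] 0.9 [-105004. -105287. -103811.]
lemon [341. 232.] 0.59 [-139808. -140092. -138616.]
side [  174. -1387.  1055.] 622.3466894217231 [-123.17, -0.24, -12.83]
knob [280. 194.] 0.86 [ -9925. -11486.  -9044.]
hinge [322. 200.] 0.92 [-24734. -26294. -23853.]
prep_box [323. 232.] 0.63 [-25144. -26705. -24263.]
prep_box [346. 224.] 0.27 [-33497. -35057. -32616.]
tomato_1 [298. 192.] 0.73 [-16720. -18281. -15839.]
tomato_1 [270. 186.] 0.62 [-7112. -8673. -6231.]
tomato_1 [307. 204.] 0.54 [-19619. -21180. -18738.]
lemon [338. 272.] 0.73 [-29564. -31125. -28683.]
lemon [318. 215.] 0.55 [-23292. -24853. -22411.]
lemon [341. 224.] 0.19 [-31543. -33104. -30662.]
0.6 [ 130.99927077 -559.88910807  232.78888829] [1.79993425e+02 7.23731853e-04 1.31699358e+01]
```

```bash
sed -i "s/np.array(m\['rotation'\])@p/R.from_euler('xyz',m['rotation'],degrees=True).as_matrix()@p/" h.py
python3 - <<'E'
from h import *
D={c:np.load(c+'.npy') for c in ['top','side']}
for c,t,u,v in [('top','knob',266,266),('top','hinge',264,221),('top','tom',164,258),('top','tom',240,244),('top','lem',292,236),('top','lem',341,232),('side','knob',280,194),('side','hinge',322,200)]:
    print(c,t,np.round(world(c,D[c],u,v)))
E
```

```text
top knob [428. 212. 171.]
top hinge [566. 230. 107.]
top tom [455. 537.  56.]
top tom [489. 288. 165.]
top lem [515. 142. 166.]
top lem [545.   1.  54.]
side knob [429. 199. 164.]
side hinge [541. 138. 164.]
```

View pics/top.png

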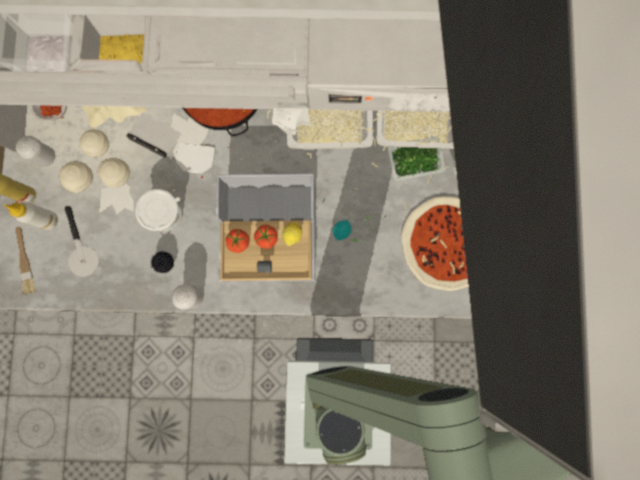

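View pics/side.png

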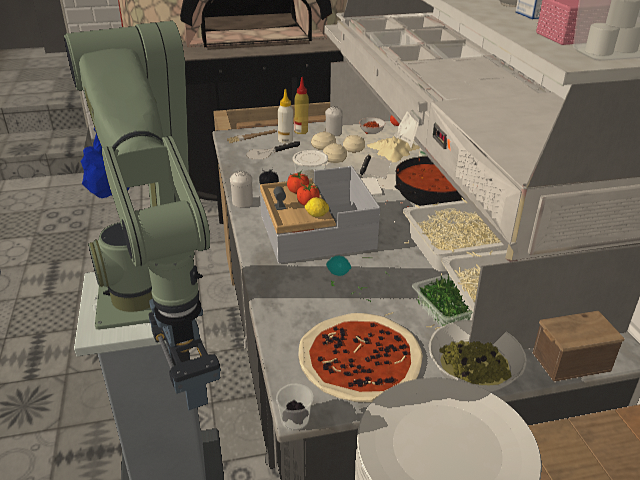

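The top view shows the box at columns 218–315, rows 175–280, with the knob at (264,267). The tomatoes are at (237,241) and (266,236), and the lemon is at (292,234). The teal lemon and black ball beside the box are decoys. The side view agrees. Next I'll get the box yaw from depth and start moving.

Run:
```python
from h import *
D=np.load('top.npy')
P=np.array([[*world('top',D,u,v,D[v,u])] for v in range(160,300) for u in range(200,330) if D[v,u]>0])
q=P[(P[:,2]>85)&(P[:,2]<200)]
print(cv2.minAreaRect(q[:,:2].astype(np.float32)))
g=P[(P[:,2]>138)&(P[:,2]<160)&(P[:,0]>600)]; print('back guard',len(g),np.polyfit(g[:,1],g[:,0],1))
k=P[(abs(P[:,0]-428)<30)&(abs(P[:,1]-212)<40)&(P[:,2]>150)]; print('knob',len(k),k.mean(0),cv2.minAreaRect(k[:,:2].astype(np.float32)))
s=env.state();print(s['time_s'],s['qpos'])
```

```text
Traceback (most recent call last):
  File "h.py", line 5, in world
    m=env.camera_model(cam)
ValueError: time passes only in moves, steps and waits
```

Emit:
arm_command([
  {"offset": [0.04, -0.03, -0.02], "spin": 0},
  {"offset": [0.04, -0.045, -0.01], "spin": 0},
  {"offset": [0.04, -0.045, 0], "spin": 0},
  {"offset": [0.04, -0.045, 0], "spin": 0},
  {"offset": [0.04, -0.045, 0], "spin": 0},
], jaw=0.09)

```text
time_s: 1.23
ee_pos: [278.5, -308.2, 263.1]
ee_rot: [179.9, -0.0, 13.1]
force: [1.6, -0.1, 0.4]
gripper_width: 89.6
gripper_force: 0.0
```

Run:
```python
from h import *
D=np.load('top.npy'); m=env.camera_model('top')
v,u=np.mgrid[160:300,200:330]; d=D[160:300,200:330]
P=np.stack([(u-m['cx'])/m['fx']*d,(v-m['cy'])/m['fy']*d,d],-1)[d>0]@R.from_euler('xyz',m['rotation'],degrees=True).as_matrix().T+np.array(m['eye'])
q=P[(P[:,2]>85)&(P[:,2]<200)]
print(cv2.minAreaRect(q[:,:2].astype(np.float32)))
g=P[(P[:,2]>138)&(P[:,2]<160)&(P[:,0]>600)]; print('back guard',len(g),np.polyfit(g[:,1],g[:,0],1))
k=P[(abs(P[:,0]-428)<30)&(abs(P[:,1]-212)<40)&(P[:,2]>150)]; print('knob',len(k),k.mean(0),cv2.minAreaRect(k[:,:2].astype(np.float32)))
s=env.state();print(s['time_s'],s['qpos'])
```

```text
((544.130859375, 224.727294921875), (307.4622802734375, 280.8058166503906), 1.716601848602295)
back guard 423 [-3.99603980e-02  6.84788227e+02]
knob 161 [428.0273801  220.18719662 167.55075338] ((428.4422912597656, 220.6378173828125), (28.810264587402344, 40.12403869628906), 1.19855535030365)
1.225 [-4.94929328e+01  2.47791937e+00  1.05346198e+02  1.84945627e-02
  7.21032687e+01  2.73742002e+01]
```

Emit:
arm_command([
  {"offset": [0.034, -0.05, 0], "spin": 0},
  {"offset": [0.034, -0.05, 0], "spin": 0},
  {"offset": [0.034, -0.05, 0], "spin": 0},
  {"offset": [0.03, -0.05, 0], "spin": 0},
  {"offset": [0.03, -0.05, 0], "spin": 0},
])

```text
time_s: 1.85
ee_pos: [379.0, -27.7, 263.1]
ee_rot: [180.0, -0.1, 13.2]
force: [1.7, 0.0, -0.2]
gripper_width: 90.0
gripper_force: 0.0
```

Emit:
arm_command([
  {"offset": [0.03, -0.05, 0], "spin": 0},
  {"offset": [0.02, -0.05, 0], "spin": 0},
  {"offset": [0.01, -0.045, 0], "spin": 0.0},
  {"offset": [0, 0, 0], "spin": 0.1},
  {"offset": [0, 0, 0], "spin": 0.094},
])

```text
time_s: 2.48
ee_pos: [403.9, 126.1, 262.7]
ee_rot: [180.0, -0.0, 2.0]
force: [-0.1, -1.3, 0.2]
gripper_width: 89.8
gripper_force: 0.0
```

Run:
```python
from h import *
s=env.state(); print(s['time_s'],s['ee_pos'],s['ee_rot'],s['qpos'])
I,D=env.grab_frame('wrist'); cv2.imwrite('pics/w1.png',I); np.save('w1.npy',D)
m=env.camera_model('wrist'); print(m)
T=R.from_euler('xyz',s['ee_rot'],degrees=True).as_matrix(); H=np.array(m['hand_eye'])
for r in env.pinpoint('wrist','knob')[:2]: print(r)
v,u=np.mgrid[0:480,0:640]; x=(u-m['cx'])/m['fx'];y=(v-m['cy'])/m['fy'];t=np.hypot(x,y)+1e-9
k=np.tan(t)/t
P=np.stack([x*k*D,y*k*D,D],-1)
P=(P@H[:3,:3].T+H[:3,3])@T.T+np.array(s['ee_pos']); np.save('P.npy',P)
M=(D>0)&(t<1.4)&(abs(P[...,0]-428)<35)&(abs(P[...,1]-220)<40)&(P[...,2]>125)&(P[...,2]<180)
q=P[M]; print(len(q),np.percentile(q,[1,50,99],axis=0)); print(cv2.minAreaRect(q[:,:2].astype(np.float32)))
```

```text
2.475 [403.93145568 126.13836168 262.72025107] [ 1.79990222e+02 -3.17026361e-04  1.98879441e+00] [ 1.57922765e+01  3.26683156e+00  1.04546040e+02 -1.00533106e-02
  7.21891540e+01  1.03806557e+02]
{'fx': 371.64829954431775, 'fy': 371.64829954431775, 'cx': 319.59174328942646, 'cy': 238.1805899606953, 'hand_eye': array([[-3.64330502e-04, -9.71923798e-01, -2.35295553e-01,
         6.59020830e+01],
       [ 9.99999795e-01, -2.30344835e-04, -5.96920761e-04,
         8.58733231e-01],
       [ 5.25962378e-04, -2.35295723e-01,  9.71923683e-01,
        -1.51372915e+02],
       [ 0.00000000e+00,  0.00000000e+00,  0.00000000e+00,
         1.00000000e+00]])}
{'location': [197.6, 200.9], 'score': 0.56}
2507 [[415.7536723  198.43133965 144.70886274]
 [432.67574374 214.30140149 167.57916703]
 [446.21312462 237.43545386 171.11643633]]
((421.0838928222656, 220.14541625976562), (43.58284378051758, 56.12302780151367), 80.95570373535156)
```

View pics/w1.png

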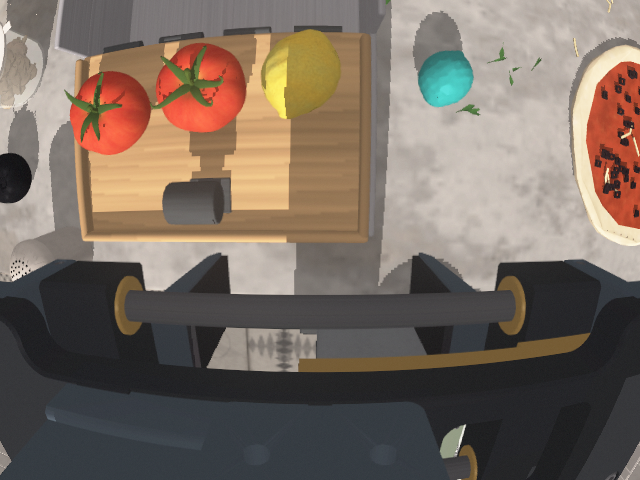

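The wrist view shows the knob at (197,203), in line with the fingers. The fruit lies behind it, clear of the finger lane.

Emit:
arm_command([
  {"offset": [0.015, -0.047, 0], "spin": 0},
  {"offset": [0.014, -0.046, 0], "spin": 0},
  {"offset": [0, 0, 0.01], "spin": 0},
  {"offset": [0, 0, 0], "spin": 0},
])

```text
time_s: 3.08
ee_pos: [428.8, 218.4, 251.6]
ee_rot: [179.9, 0.2, 2.1]
force: [-1.2, -0.0, 0.6]
gripper_width: 90.2
gripper_force: 0.0
```

Run:
```python
from h import *
P=np.load('P.npy');q=P.reshape(-1,3); M=(abs(q[:,0]-428)<35)&(abs(q[:,1]-220)<35)&(q[:,2]>169.3)&(q[:,2]<178)
print(M.sum(),np.percentile(q[M],[1,50,99],axis=0))
s=env.state(); print(s['time_s'],s['ee_pos'],s['ee_rot'])
I,D=env.grab_frame('wrist')
m=env.camera_model('wrist')
T=R.from_euler('xyz',s['ee_rot'],degrees=True).as_matrix(); H=np.array(m['hand_eye'])
v,u=np.mgrid[0:480,0:640]; x=(u-m['cx'])/m['fx'];y=(v-m['cy'])/m['fy'];t=np.hypot(x,y)+1e-9
k=np.tan(t)/t
P=(np.stack([x*k*D,y*k*D,D],-1)@H[:3,:3].T+H[:3,3])@T.T+np.array(s['ee_pos'])
M=(D>0)&(t<1.4)&(abs(P[...,0]-428)<35)&(abs(P[...,1]-220)<35)&(P[...,2]>150)&(P[...,2]<180)
q=P[M];print(np.percentile(q,[1,50,99],axis=0)); q=q[q[:,2]>169.3]; print(np.percentile(q,[1,50,99],axis=0))
```

```text
641 [[423.98339843 199.855373   169.31636843]
 [430.63780762 218.07665939 169.97578891]
 [437.45518227 236.88732603 171.56699594]]
3.075 [428.83930378 218.43826689 251.61199713] [1.79895505e+02 1.56304975e-01 2.10971303e+00]
[[416.741168   199.85843272 155.29244789]
 [434.53752311 218.69642823 167.8161171 ]
 [446.63013189 237.68631647 171.06976964]]
[[424.75609594 200.38728239 169.32361658]
 [430.67788808 219.22934009 170.01317026]
 [437.20277477 236.93666442 171.52684256]]
```

Emit:
arm_command([
  {"offset": [0.002, -0.0005, 0.03], "spin": 0},
  {"offset": [0, 0, 0.03], "spin": 0},
  {"offset": [0, 0, 0.025], "spin": 0},
  {"offset": [0, 0, 0.012], "spin": 0},
  {"offset": [0, 0, 0], "spin": 0},
])

```text
time_s: 3.75
ee_pos: [431.6, 219.2, 155.7]
ee_rot: [180.0, 0.0, 2.0]
force: [0.3, -0.2, 0.8]
gripper_width: 90.1
gripper_force: 0.0
```

Emit:
arm_command([
  {"offset": [0, 0, 0], "spin": 0},
  {"offset": [0, 0, 0], "spin": 0},
  {"offset": [0, 0, 0], "spin": 0},
  {"offset": [0, 0, 0], "spin": 0},
  {"offset": [0, 0, 0], "spin": 0},
], jaw=0.03, newtons=30)

```text
time_s: 4.38
ee_pos: [431.7, 219.9, 155.8]
ee_rot: [180.0, -0.0, 2.1]
force: [0.2, -0.3, -0.8]
gripper_width: 42.9
gripper_force: 0.0
```

Emit:
arm_command([
  {"offset": [0, 0, 0], "spin": 0},
  {"offset": [0, 0, 0], "spin": 0},
  {"offset": [0, 0, 0], "spin": 0},
])

```text
time_s: 4.75
ee_pos: [431.7, 219.5, 155.7]
ee_rot: [180.0, 0.0, 2.0]
force: [0.8, -4.1, 1.3]
gripper_width: 40.2
gripper_force: 30.0
```

Run:
```python
import numpy as np
a=np.array([0,.5,1.5,3,4.5,6,7.5,9,10.5,12,13.5,15,16.5,18,19.5,21,22.5,24,25.5,27,28.5,30,31.5,33,34.5,36,37.5,39,40,41,42,43,44,45,46,47,48])
t=np.radians(a);x=-140*np.cos(t)+50*np.sin(t);z=50*np.cos(t)+140*np.sin(t)
for i in range(1,len(a)): print(a[i],round(x[i]-x[i-1],2),round(z[i]-z[i-1],2),'abs',round(x[i]+140,1),round(z[i]-50,1))
```

```text
0.5 0.44 1.22 abs 0.4 1.2
1.5 0.92 2.43 abs 1.4 3.6
3.0 1.45 3.61 abs 2.8 7.3
4.5 1.55 3.57 abs 4.4 10.8
6.0 1.64 3.53 abs 6.0 14.4
7.5 1.73 3.49 abs 7.7 17.8
9.0 1.82 3.44 abs 9.5 21.3
10.5 1.91 3.39 abs 11.5 24.7
12.0 2.0 3.34 abs 13.5 28.0
13.5 2.09 3.29 abs 15.5 31.3
15.0 2.17 3.23 abs 17.7 34.5
16.5 2.25 3.17 abs 20.0 37.7
18.0 2.34 3.11 abs 22.3 40.8
19.5 2.42 3.05 abs 24.7 43.9
21.0 2.5 2.99 abs 27.2 46.9
22.5 2.57 2.92 abs 29.8 49.8
24.0 2.65 2.85 abs 32.4 52.6
25.5 2.72 2.78 abs 35.2 55.4
27.0 2.79 2.71 abs 38.0 58.1
28.5 2.86 2.63 abs 40.8 60.7
30.0 2.93 2.56 abs 43.8 63.3
31.5 3.0 2.48 abs 46.8 65.8
33.0 3.06 2.4 abs 49.8 68.2
34.5 3.12 2.32 abs 52.9 70.5
36.0 3.18 2.24 abs 56.1 72.7
37.5 3.24 2.15 abs 59.4 74.9
39.0 3.3 2.07 abs 62.7 77.0
40.0 2.23 1.33 abs 64.9 78.3
41.0 2.25 1.29 abs 67.1 79.6
42.0 2.27 1.25 abs 69.4 80.8
43.0 2.29 1.21 abs 71.7 82.0
44.0 2.31 1.17 abs 74.0 83.2
45.0 2.34 1.13 abs 76.4 84.4
46.0 2.35 1.09 abs 78.7 85.4
47.0 2.37 1.05 abs 81.1 86.5
48.0 2.39 1.01 abs 83.5 87.5
```

Emit:
arm_command([
  {"offset": [0.0005, 0, -0.0012], "spin": 0},
  {"offset": [0.0009, 0, -0.0024], "spin": 0},
  {"offset": [0.0015, 0, -0.0036], "spin": 0},
  {"offset": [0.0015, 0, -0.0036], "spin": 0},
  {"offset": [0.0016, 0, -0.0036], "spin": 0},
])

```text
time_s: 5.38
ee_pos: [437.5, 219.7, 170.0]
ee_rot: [179.9, 0.1, 2.0]
force: [2.3, -3.9, -8.7]
gripper_width: 39.7
gripper_force: 30.0
```

Emit:
arm_command([
  {"offset": [0.0017, 0, -0.0035], "spin": 0},
  {"offset": [0.0018, 0, -0.0034], "spin": 0},
  {"offset": [0.002, 0, -0.0034], "spin": 0},
  {"offset": [0.002, 0, -0.0033], "spin": 0},
  {"offset": [0.0021, 0, -0.0033], "spin": 0},
])

```text
time_s: 6.0
ee_pos: [446.8, 219.9, 187.0]
ee_rot: [179.9, 0.1, 2.1]
force: [1.1, -4.9, -9.1]
gripper_width: 40.0
gripper_force: 30.0
```

Emit:
arm_command([
  {"offset": [0.0022, 0, -0.0032], "spin": 0},
  {"offset": [0.0023, 0, -0.0032], "spin": 0},
  {"offset": [0.0024, 0, -0.0031], "spin": 0},
  {"offset": [0.0024, 0, -0.003], "spin": 0},
  {"offset": [0.0025, 0, -0.003], "spin": 0},
])

```text
time_s: 6.62
ee_pos: [458.0, 220.3, 202.3]
ee_rot: [179.9, 0.2, 2.1]
force: [-0.0, -5.4, -8.9]
gripper_width: 40.3
gripper_force: 30.0
```

Emit:
arm_command([
  {"offset": [0.0026, 0, -0.0029], "spin": 0},
  {"offset": [0.0027, 0, -0.0029], "spin": 0},
  {"offset": [0.0027, 0, -0.0028], "spin": 0},
  {"offset": [0.0028, 0, -0.0027], "spin": 0},
  {"offset": [0.0029, 0, -0.0026], "spin": 0},
])

```text
time_s: 7.25
ee_pos: [471.2, 220.7, 216.1]
ee_rot: [179.9, 0.2, 2.1]
force: [-2.2, -5.5, -8.2]
gripper_width: 40.0
gripper_force: 30.0
```

Emit:
arm_command([
  {"offset": [0.0029, 0, -0.0026], "spin": 0},
  {"offset": [0.003, 0, -0.0025], "spin": 0},
  {"offset": [0.0031, 0, -0.0024], "spin": 0},
  {"offset": [0.0031, 0, -0.0023], "spin": 0},
  {"offset": [0.0032, 0, -0.0022], "spin": 0},
])

```text
time_s: 7.88
ee_pos: [486.4, 221.1, 228.4]
ee_rot: [179.9, 0.3, 2.1]
force: [-2.0, -5.2, -5.8]
gripper_width: 40.1
gripper_force: 30.0
```

Emit:
arm_command([
  {"offset": [0.0032, 0, -0.0022], "spin": 0},
  {"offset": [0.0033, 0, -0.002], "spin": 0},
  {"offset": [0.0022, 0, -0.0013], "spin": 0},
  {"offset": [0, 0, 0], "spin": 0},
])

```text
time_s: 8.38
ee_pos: [495.2, 221.4, 234.2]
ee_rot: [179.9, 0.2, 2.1]
force: [-2.4, -5.6, -4.9]
gripper_width: 39.6
gripper_force: 30.0
```

Run:
```python
from h import *
I,D=env.grab_frame('side'); cv2.imwrite('pics/s2.png',cv2.resize(I[130:310,200:440],None,fx=3,fy=3))
I,D=env.grab_frame('top'); cv2.imwrite('pics/t2.png',cv2.resize(I[150:310,180:380],None,fx=3,fy=3))
```

```text
(no output)
```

View pics/s2.png

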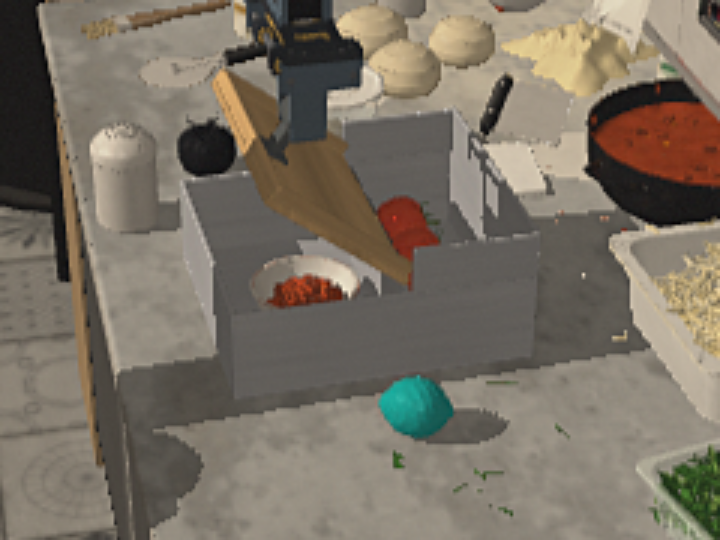

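View pics/t2.png

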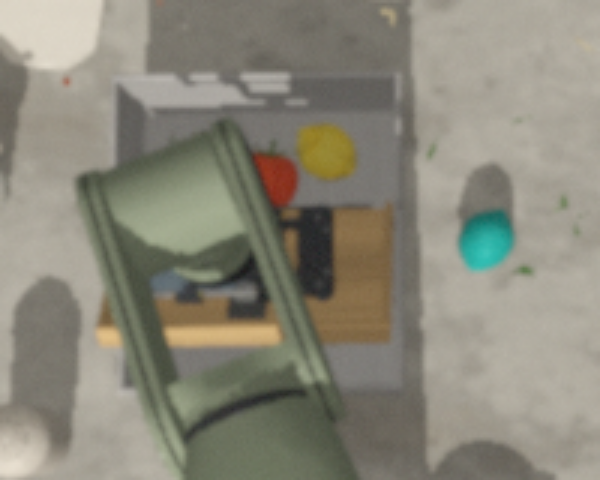

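The side view shows the lid up and the bowl clear. The top view shows the lemon in the bay at crop (327,150) and a tomato at (275,180). The other tomato is hidden by the arm, so I'll check with the wrist camera.

Run:
```python
from h import *
s=env.state(); print(s['time_s'],s['ee_pos'])
I,D=env.grab_frame('wrist'); cv2.imwrite('pics/w2.png',I)
m=env.camera_model('wrist')
T=R.from_euler('xyz',s['ee_rot'],degrees=True).as_matrix(); H=np.array(m['hand_eye'])
v,u=np.mgrid[0:480,0:640]; x=(u-m['cx'])/m['fx'];y=(v-m['cy'])/m['fy'];t=np.hypot(x,y)+1e-9
k=np.tan(t)/t
P=(np.stack([x*k*D,y*k*D,D],-1)@H[:3,:3].T+H[:3,3])@T.T+np.array(s['ee_pos'])
hsv=cv2.cvtColor(I,cv2.COLOR_BGR2HSV); ok=(D>0)&(t<1.4)&(P[...,0]<720)&(P[...,0]>400)&(P[...,1]>70)&(P[...,1]<370)
sat=(hsv[...,1]>150)&ok
for n,M in [('red',sat&((hsv[...,0]<8)|(hsv[...,0]>172))),('yel',sat&(hsv[...,0]>20)&(hsv[...,0]<34))]:
    c,l,st,ce=cv2.connectedComponentsWithStats(M.astype(np.uint8))
    for i in range(1,c):
        if st[i,4]>150: print(n,st[i],np.round(np.percentile(P[l==i],[2,50,98],axis=0)).tolist())
W=ok&(hsv[...,0]>8)&(hsv[...,0]<22)&(hsv[...,1]>50)&(P[...,2]>110)&(P[...,2]<240)&(P[...,0]>490)&(P[...,0]<565)
q=P[W]; print(len(q))
for _ in range(5):
    A=np.c_[q[:,:2],np.ones(len(q))]; f=np.linalg.lstsq(A,q[:,2],rcond=None)[0]; r=q[:,2]-A@f; q=q[abs(r)<max(2,1.5*r.std())]
print(f,len(q),r.std(),np.degrees(np.arctan(np.hypot(f[0],f[1]))))
```

```text
8.475 [495.21200685 221.38555836 234.18302756]
red [ 198   45   73   63 3749] [[601.0, 272.0, 46.0], [624.0, 298.0, 70.0], [651.0, 329.0, 78.0]]
red [ 280   62   76   64 3847] [[585.0, 197.0, 56.0], [608.0, 226.0, 72.0], [634.0, 256.0, 81.0]]
yel [ 356   35   59   60 2005] [[618.0, 142.0, 43.0], [639.0, 173.0, 59.0], [667.0, 191.0, 67.0]]
46163
[-7.88614957e-01 -2.27453459e-02  5.65750024e+02] 41252 0.7260631068425158 38.27142355885064
```

View pics/w2.png

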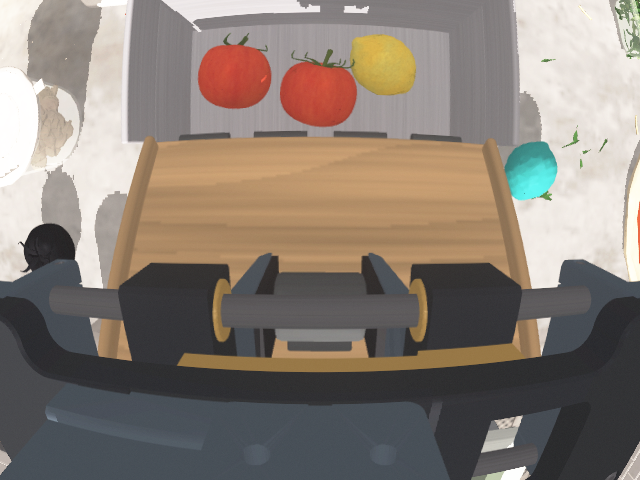

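All three pieces lie on the bay floor: tomatoes at (235,75) and (318,92), lemon at (383,65). The depth fit gives 38.3° and the tool travel about 39.7°, so I'll check the depth bias against the earlier shut-lid frame.

Run:
```python
from h import *
P=np.load('P.npy').reshape(-1,3)
q=P[(P[:,0]>425)&(P[:,0]<560)&(P[:,1]>110)&(P[:,1]<335)&(abs(P[:,2]-110)<6)]
for _ in range(5):
    A=np.c_[q[:,:2],np.ones(len(q))]; f=np.linalg.lstsq(A,q[:,2],rcond=None)[0]; r=q[:,2]-A@f; q=q[abs(r)<max(1.5,1.5*r.std())]
print(f,len(q),np.degrees(np.arctan(f[:2])))
```

```text
[3.51751645e-04 5.56619931e-04 1.09180183e+02] 20861 [0.02015388 0.03189197]
```

The shut lid reads 0.02°, so the depth fit has little bias. I'll raise the lid by a bit under 1°.

Emit:
arm_command([
  {"offset": [0.001, 0, -0.0006], "spin": 0},
  {"offset": [0.001, 0, -0.0006], "spin": 0},
  {"offset": [0, 0, 0], "spin": 0},
  {"offset": [0, 0, 0], "spin": 0},
])

```text
time_s: 9.02
ee_pos: [497.0, 221.5, 235.3]
ee_rot: [179.9, 0.2, 2.1]
force: [-4.0, -5.5, -6.6]
gripper_width: 40.4
gripper_force: 30.0
```

Run:
```python
from h import *
s=env.state(); print(s['time_s'],s['ee_pos'],s['force'],np.abs(s['qvel']).max())
I,D=env.grab_frame('wrist')
m=env.camera_model('wrist')
T=R.from_euler('xyz',s['ee_rot'],degrees=True).as_matrix(); H=np.array(m['hand_eye'])
v,u=np.mgrid[0:480,0:640]; x=(u-m['cx'])/m['fx'];y=(v-m['cy'])/m['fy'];t=np.hypot(x,y)+1e-9
k=np.tan(t)/t
P=(np.stack([x*k*D,y*k*D,D],-1)@H[:3,:3].T+H[:3,3])@T.T+np.array(s['ee_pos'])
for a,b in [(140,240),(150,200),(190,245)]:
    q=P[a:b,180:470].reshape(-1,3); q=q[(q[:,2]>105)&(q[:,2]<240)]
    for _ in range(6):
        A=np.c_[q[:,:2],np.ones(len(q))]; f=np.linalg.lstsq(A,q[:,2],rcond=None)[0]; r=q[:,2]-A@f; q=q[abs(r)<max(1.5,1.5*r.std())]
    print(f,len(q),np.degrees(np.arctan(np.hypot(*f[:2]))))
```

```text
9.025 [497.02855997 221.4560583  235.27386781] [-3.98110921 -5.54297154 -6.59988212] 0.049026876045758394
[-8.11927582e-01 -2.30941067e-02  5.79150276e+02] 27250 39.0854353314987
[-8.11522264e-01 -2.32132845e-02  5.78978640e+02] 13846 39.071563783041405
[-8.08057286e-01 -2.29424596e-02  5.77101353e+02] 15120 38.95148223704747
```

```bash
python3 -c "
from workcell import env
print(env.job_done())"
```

```text
the job is handed in; nothing more can be done
None
```

The lid is held by the knob at about 40° (39° by depth camera, 40.5° by tool travel), both tomatoes and the lemon are in the rear bay, and the job was handed in at about 9 s with no verdict shown.

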